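# Find the hidden battery tray release

## Task

The tray of the grey battery case is released by one of the four alike flush caps on its top panel; the other three are rigid blanks. Feel along the row gently with the fingertips to find the cap that gives, press that one in until the battery tray springs out at the front, then let the button come back up and move clear. Do not force the blanks, pick nothing up and leave the loose things on the case and the bench where they are.

Things in the scene. Friction and masses are not known exactly. Their poses are not given: they have to be found in the camera images.
- case: fixed grey battery case, 260 deep (x) x 340 wide (y) x 110 mm tall, origin at the centre of its underside, z up, -x its front. Its level top panel has a row of four alike square recesses, 50 mm wide, 70 mm apart along y, at x = -45 mm. In each an alike black cap lies 2 mm below the panel. Three are rigid blanks; one, any of the four, is the release button: only pressing tells. A shut gripper fits in.
- catch (a joint): travel of the release button, whichever of the four caps it is: 0 = up at rest, 0.008 m = fully down. Sprung: it starts to give at about 1.4 N and is fully down at about 5 N; it lets the tray go at about 4.5 mm, and comes back up when let go.
- tray (a joint): travel of the battery tray in the lower part of the case's front: 0 = shut and latched, 0.045 m = fully out. Once the button is pressed its own spring drives it out towards the case's -x within about a second, and it stays out.
- blank1 (a joint): how far one of the three blanking caps (whichever place it is in) has been forced in, m: 0 = seated. It does not give to a finger: it stands fast up to about 30 N and is forced in 1.5 mm, which is damage, at about 50 N.
- blank2 (a joint): how far one of the three blanking caps (whichever place it is in) has been forced in, m: 0 = seated. It does not give to a finger: it stands fast up to about 30 N and is forced in 1.5 mm, which is damage, at about 50 N.
- blank3 (a joint): how far one of the three blanking caps (whichever place it is in) has been forced in, m: 0 = seated. It does not give to a finger: it stands fast up to about 30 N and is forced in 1.5 mm, which is damage, at about 50 N.
- case_cap1 (a point): centre of the top face of the cap at y = -105 mm in the case's frame (108 mm above the bench, 2 mm below the panel); it may be a blank or the button. Axes as the case's.
- case_cap2 (a point): centre of the top face of the cap at y = -35 mm in the case's frame (108 mm above the bench, 2 mm below the panel); it may be a blank or the button. Axes as the case's.
- case_cap3 (a point): centre of the top face of the cap at y = +35 mm in the case's frame (108 mm above the bench, 2 mm below the panel); it may be a blank or the button. Axes as the case's.
- case_cap4 (a point): centre of the top face of the cap at y = +105 mm in the case's frame (108 mm above the bench, 2 mm below the panel); it may be a blank or the button. Axes as the case's.
- jar: lidded clear jar, 38 mm across, 40 mm tall, standing on the rear half of the case's top panel. Not part of the job. Origin at the centre of its underside.
- spacer: turned aluminium spacer, 32 mm across, 28 mm tall, standing on the rear half of the case's top panel. Not part of the job. Origin at the centre of its underside.
- pack: loose green two-cell battery pack, 70 x 38 x 19 mm, lying on the table left of the case. Not part of the job. Origin at the centre of its underside.
- board: round white puck with a circuit board on it, 60 mm across, 18 mm tall, left of the case. Not part of the job. Origin at the centre of its underside.
- screwdriver: screwdriver lying on the table right of the case. Not part of the job.
- cup: white cup, 64 mm across, 60 mm tall, right of the case. Not part of the job. Origin at the centre of its underside.
- cell: single battery cell standing upright, 26 mm across, 50 mm tall, on the table in front and to the right of the case. Not part of the job. Origin at the centre of its underside.

How it is judged:
By the outcome, as a careful person would: the job done as asked, in the order asked, and still so for the second after the job is handed in, with the robot touching nothing.
It also fails if it takes over 54 s, if anything falls off the work surface, if the arm or the gripper's body presses on something with over 40 N, if the wrist force passes 120 N, or if a joint passes its speed limit or range.

## Robot

A 7-joint arm with a two-finger parallel gripper is mounted at the origin on the work surface. World frame = base frame: x ahead of the robot, y to its left, z up, the work surface at z = 0. Lengths are in m, angles in rad, forces in N, time in s.
With the tool pointing down it reaches from about 0.35 to 0.9 m from the base axis. Payload 7.2 kg.
Tool frame: the origin (TCP) lies on the centre line of the jaws, within the pads' length; the fingertips stand 25 mm ahead of it and the grasp point (between the pads) lies 6 mm ahead of it (finger_overhang is the distance from the TCP to the fingertips, in m); z points along the fingers, y is the line along which they close (so a half turn about z gives the same grasp; the last joint's range is limited). The gripper opens to 85 mm and grips with 20 to 120 N. Pads are 22 mm wide; open, the fingers measure 114 mm over their backs; the gripper's body (76 mm by 85 mm) begins 54 mm behind the grasp point. The pads swing forward as they close: fully open they stand 13 mm farther back than shut.
Start: joints at [-1.183, 0.411, -0.013, 1.596, 0.006, 1.134, -0.082], TCP at [0.275, 0.561, 0.256] pointing down, gripper open.
Joint ranges: [-2.95, 2.95], [-0.29, 1.99], [-1.47, 1.44], [0.14, 2.54], [-1.03, 4.17], [0.13, 1.85], [-2.86, 2.86]. Speed limits (rad/s): [2.39, 2.39, 3.01, 3.01, 3.14, 3.14, 3.14].

## Interface

Orientations are given as a rotation vector (axis times angle).
In Python, from cell import read_state, capture, camera_params, job_done, spot_in, cut_out, tip_of, finger_overhang gives the robot as it stands. The module is installed in compiled form; this text tells all that it offers.
- The arm moves only by the shell command python3 -m crank 'ROWS' [FORCE]. ROWS is JSON, a list of rows, each a list of 3 entries, a list of its own where there are three numbers: the shift along the tool's x, y, z in cm, then the turn, a rotation vector about the tool's x, y, z in rad, then the closure, from 0 (fully open) to 1 (shut). A call has 1 to 12 rows; each row shifts and turns the commanded pose from where the row before left it, along the tool's axes as they then stand; what a row does not reach is not made up. A row lasts 1/8 s, in which the tool goes at most 62.5 mm and 10.7 degrees, less where a joint would pass 70% of its speed; a pose out of reach is approached as far as the arm can. A call is refused whole if a number of a shift passes 6.25 or a number of a turn 0.188, either way. A call with a gripper value outside its range is refused whole. The fingers move at their own pace and stop on an object; FORCE is the grip in N (left out, the last holds). Time passes only in rows, so rows that do not move let the fingers close. It gives the time, the measured TCP pose, the force, the opening and the grip force at its end, in the units of the state.
- read_state(): the state, without advancing time (a new reading comes with each control period).
- capture(name): name is "scene" or "top"; returns the picture (400x640x3 uint8, red, green, blue); there is no depth.
- camera_params(name): a dict with "mtx" (3x3 intrinsics, pixels), "D" ([k1, k2, p1, p2, k3] as OpenCV has them; the pictures are not rectified), "position" and "orientation" of the camera in the world. Camera axes: x right, y down, z forward; pixel columns grow to the right and rows downward; lengths in m; the calibration is good to about 2 mm. A picture is of the moment at which its call begins. camera_params takes no time and is no camera call.
- job_done(): hands the job in; it is judged then, once.
Trained networks look in the newest picture that a camera, given by its name, has taken for a name from the list of things; names that differ only in an ending like _2 or _b are one class to them, and where a whole thing is asked for, a point or a joint stands for the part that bears it (a point fixed in the world has none). Each returns a list of dicts, best first, with "score" (0 to 1); they miss things now and then, are a little off and sometimes report something else, mostly with a low value. They report only what shows in the picture. A call takes as long as a camera call.
- spot_in(name, camera): "point" ([x, y, z] in m, in world coordinates, good to about 4 mm: the middle of the surface that is visible of it).
- cut_out(name, camera): "mask" (400x640 bool, what is visible of it).
- tip_of(name, camera): "point" ([x, y, z] in m, in world coordinates, good to about 4 mm: a listed point, or the origin of a listed thing).
The state is a dict: "time": time; "joint_pos": joint angles; "qd": joint speeds; "joint_torque": joint torques, N m; "tcp_pos": TCP position; "ee_rot": TCP orientation; "force": force on the tool from outside, world axes, zero at the start; "torque": the same for the moment, N m; "opening": opening from 0.0 (shut) to 1.0 (fully open); "grip_force": force on a finger pad.
Only numpy, scipy, OpenCV 4.12 (cv2) and the standard library are available. Lean on these libraries where they do the work, as an engineer would, in place of code of your own. Each camera call takes 0.05 s, during which the arm holds its last target. There are 200 camera calls.

## Working session

There is one attempt and no reset: what is moved stays moved. The work goes in short steps, Python scripts to look and compute and a shell command to move; the robot and the scene stay as the last step left them, time stands still between calls to the robot, and variables do not carry over. Pictures are saved under pics/ and viewed, at most 10 in all, crops included, and the job is handed in when it is done.

```bash
mkdir -p pics
cat > h.py <<'E'
import numpy as np,cv2
from cell import *
from scipy.spatial.transform import Rotation as R
def save(c,n): cv2.imwrite('pics/'+n,capture(c)[:,:,::-1])
E
python3 - <<'E'
from h import *
np.set_printoptions(precision=4,suppress=True)
save('top','t1.png');save('scene','s1.png')
for c in('top','scene'):
  for n in['case_cap1','case_cap2','case_cap3','case_cap4','case','jar','spacer','cell','cup']:
    print(c,n,[(np.array(d['point']),round(d['score'],2)) for d in tip_of(n,c)[:2]])
s=read_state();print(s['time'],s['tcp_pos'],s['ee_rot'],s['force'],finger_overhang)
print(R.from_rotvec(s['ee_rot']).as_matrix())
for c in('top','scene'):print(camera_params(c))
E
```

```text
top case_cap1 [(array([0.5275, 0.066 , 0.1048]), 0.93), (array([0.5454, 0.1338, 0.1125]), 0.66)]
top case_cap2 [(array([0.5275, 0.066 , 0.1048]), 0.93), (array([0.5454, 0.1338, 0.1125]), 0.66)]
top case_cap3 [(array([0.5275, 0.066 , 0.1048]), 0.93), (array([0.5454, 0.1338, 0.1125]), 0.66)]
top case_cap4 [(array([0.5275, 0.066 , 0.1048]), 0.93), (array([0.5454, 0.1338, 0.1125]), 0.66)]
top case [(array([ 0.5637,  0.0216, -0.0029]), 0.73)]
top jar [(array([0.6631, 0.0543, 0.1115]), 0.73)]
top spacer [(array([ 0.6163, -0.0562,  0.1082]), 0.61)]
top cell [(array([ 0.3937, -0.3337,  0.0016]), 0.53)]
top cup [(array([ 0.6149, -0.3675, -0.0003]), 0.76), (array([0.5287, 0.0658, 0.1067]), 0.48)]
scene case_cap1 [(array([ 0.5117, -0.0026,  0.1092]), 0.71), (array([0.5476, 0.1339, 0.1095]), 0.71)]
scene case_cap2 [(array([ 0.5117, -0.0026,  0.1092]), 0.71), (array([0.5476, 0.1339, 0.1095]), 0.71)]
scene case_cap3 [(array([ 0.5117, -0.0026,  0.1092]), 0.71), (array([0.5476, 0.1339, 0.1095]), 0.71)]
scene case_cap4 [(array([ 0.5117, -0.0026,  0.1092]), 0.71), (array([0.5476, 0.1339, 0.1095]), 0.7
[... 348 characters left out ...]
63] [0.7098 3.0604 0.0001] [ 0.5751 -0.3871  0.1531] 0.025
[[-0.8979  0.4402  0.    ]
 [ 0.4402  0.8979  0.0001]
 [ 0.      0.0001 -1.    ]]
{'mtx': array([[510.2953,   0.    , 310.3155],
       [  0.    , 510.2953, 208.3186],
       [  0.    ,   0.    ,   1.    ]]), 'D': array([0.0299, 0.    , 0.    , 0.    , 0.    ]), 'position': array([ 0.2535, -0.0265,  1.5059]), 'orientation': array([-2.1154,  2.1275, -0.2161])}
{'mtx': array([[371.5459,   0.    , 319.8754],
       [  0.    , 371.5459, 193.3255],
       [  0.    ,   0.    ,   1.    ]]), 'D': array([0.0067, 0.    , 0.    , 0.    , 0.    ]), 'position': array([ 1.2527, -0.421 ,  0.592 ]), 'orientation': array([-1.8713, -1.1488,  0.608 ])}
```

View pics/t1.png

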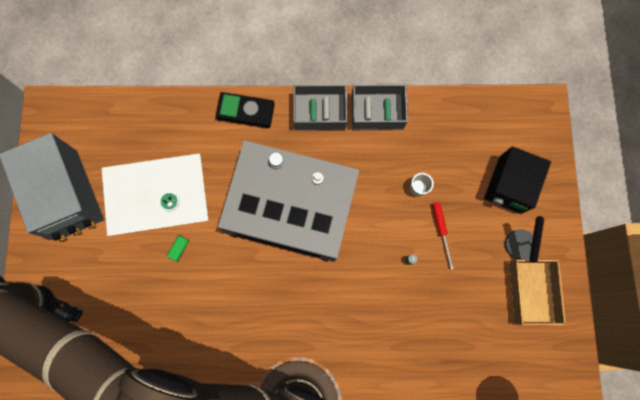

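Run:
```python
from h import *
np.set_printoptions(precision=4,suppress=True)
pts=[]
for c in('top','scene'):
  for d in tip_of('case_cap1',c): print(c,np.array(d['point']),round(d['score'],2))
p=camera_params('top');Rm=R.from_rotvec(p['orientation']).as_matrix()
for yaw in(.2,.23,.26):
  M=R.from_euler('z',yaw).as_matrix();o=np.array([.5275,.066,.108])-M@[-.045,.035,.108]
  P=np.array([M@[-.045,y,.108]+o for y in(-.105,-.035,.035,.105)])
  q=cv2.projectPoints(P,cv2.Rodrigues(Rm.T)[0],-Rm.T@p['position'],p['mtx'],p['D'])[0].reshape(-1,2);print(yaw,o,P,q)
```

```text
top [0.5275 0.066  0.1048] 0.93
top [0.5454 0.1338 0.1125] 0.66
top [ 0.4904 -0.0686  0.105 ] 0.64
top [ 0.5077 -0.0053  0.1085] 0.58
scene [ 0.5117 -0.0026  0.1092] 0.71
scene [0.5476 0.1339 0.1095] 0.71
scene [ 0.4917 -0.0709  0.1065] 0.6
scene [ 0.6197 -0.059   0.1104] 0.31
scene [ 0.5602  0.0267 -0.0001] 0.17
0.2 [0.5786 0.0406 0.    ] [[ 0.5553 -0.0712  0.108 ]
 [ 0.5414 -0.0026  0.108 ]
 [ 0.5275  0.066   0.108 ]
 [ 0.5136  0.1346  0.108 ]] [[322.4135 199.8188]
 [297.9389 204.7986]
 [273.3485 209.801 ]
 [248.6308 214.8285]]
0.23 [0.5793 0.0422 0.    ] [[ 0.5594 -0.0703  0.108 ]
 [ 0.5435 -0.0022  0.108 ]
 [ 0.5275  0.066   0.108 ]
 [ 0.5115  0.1342  0.108 ]] [[322.0781 198.3899]
 [297.7775 204.0809]
 [273.3485 209.801 ]
 [248.7793 215.5529]]
0.26 [0.58   0.0437 0.    ] [[ 0.5635 -0.0693  0.108 ]
 [ 0.5455 -0.0016  0.108 ]
 [ 0.5275  0.066   0.108 ]
 [ 0.5095  0.1336  0.108 ]] [[321.6995 196.9728]
 [297.5944 203.3688]
 [273.3485 209.801 ]
 [248.9501 216.2725]]
```

The top view shows the four caps at about (249,204), (273,210), (298,216) and (322,223), so the case yaw is about -0.265 rad. I'll move over cap 4 with the gripper shut.

```bash
python3 -m crank '[[[0,0,0],[0,0,-0.186],1],[[-2.5,-4.2,0],[0,0,0],1],[[-3.5,-3.6,0],[0,0,0],1],[[-3.5,-3.6,0],[0,0,0],1],[[-3.5,-3.6,0],[0,0,0],1],[[-3.5,-3.4,0],[0,0,0],1],[[-3.5,-3.4,0],[0,0,0],1],[[-3.5,-3.4,0],[0,0,0],1],[[-3.5,-3.4,0],[0,0,0],1],[[-3.5,-3,0],[0,0,0],1],[[-3.5,-2.5,0],[0,0,0],1],[[0,0,0],[0,0,0],1]]' 20
cat > to.py <<'E'
from h import *
import sys
np.set_printoptions(precision=4,suppress=True)
s=read_state();M=R.from_rotvec(s['ee_rot']).as_matrix()
k=int(sys.argv[1])-1;T=[[.491,-.0695],[.5095,-.003],[.528,.066],[.5465,.1335]][k]
print(s['time'],s['tcp_pos'],s['force'],s['opening'],'yaw',np.arctan2(-M[0,1],M[1,1]),'z',M[:,2])
print('tool shift cm',M.T@(np.array([*T,.133])-s['tcp_pos'])*100)
E
python3 to.py 4
```

```text
time: 2.6
tcp_pos: [0.5137, 0.1384, 0.2564]
ee_rot: [0.432, 3.11, -0.002]
force: [-0.3, 0.5, 0.5]
opening: -0.001
grip_force: 0.0
2.6 [0.5137 0.1384 0.2564] [-0.2826  0.5318  0.4788] -0.0011916673019794525 yaw -0.27569854607922745 z [ 0.0012 -0.0012 -1.    ]
tool shift cm [-3.2664  0.4319 12.349 ]
```

```bash
python3 -m crank '[[[-3.2,0.4,3],[0,0,0],1],[[0,0,4],[0,0,0],1],[[0,0,3.5],[0,0,0],1],[[0,0,0.6],[0,0,0],1],[[0,0,0],[0,0,0],1],[[0,0,0],[0,0,0],1]]'; python3 to.py 4
python3 - <<'E'
from h import *
a=capture('scene');t=capture('top')
cv2.imwrite('pics/a.png',np.vstack([cv2.resize(a[60:260,150:550],(800,400)),cv2.resize(t[150:250,200:400],(400,200)).repeat(1,0) if 0 else np.hstack([cv2.resize(t[150:250,200:400],(400,200)),np.zeros((200,400,3),np.uint8)])])[:,:,::-1])
E
```

```text
time: 3.35
tcp_pos: [0.5447, 0.1378, 0.1469]
ee_rot: [0.422, 3.111, 0.002]
force: [0.5, -0.2, 0.8]
opening: -0.001
grip_force: 0.0
3.35 [0.5447 0.1378 0.1469] [ 0.4663 -0.1721  0.7893] -0.001414597746382391 yaw -0.2695445131889128 z [ 0.0025  0.0011 -1.    ]
tool shift cm [-0.2841 -0.3654  1.3937]
```

View pics/a.png

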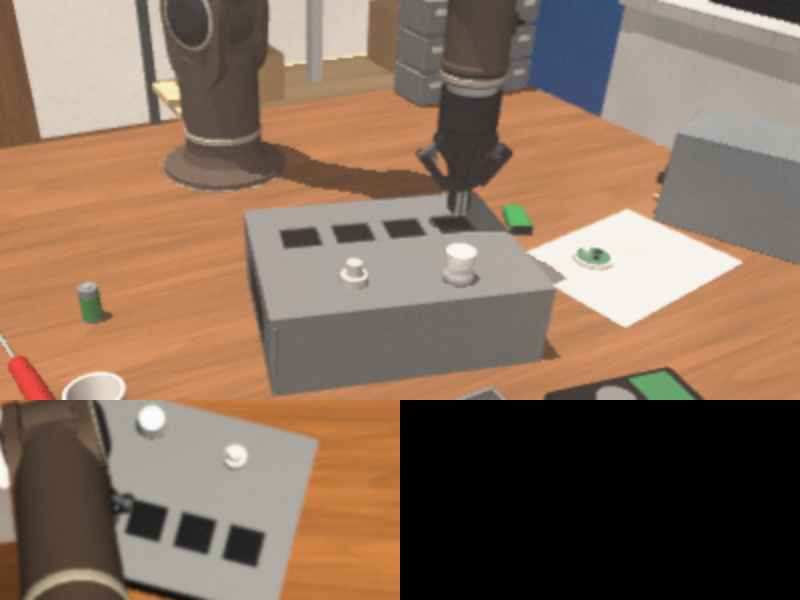

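The scene view shows the shut fingertips just above the leftmost cap, at about (460,210) in the crop. I'll correct sideways and feel down.

```bash
python3 -m crank '[[[-0.2,-0.3,0],[0,0,0],1],[[0,0,0.6],[0,0,0],1],[[0,0,0.4],[0,0,0],1],[[0,0,0],[0,0,0],1],[[0,0,0],[0,0,0],1]]'; python3 to.py 4;  python3 -m crank '[[[0,0,0.1],[0,0,0],1],[[0,0,0],[0,0,0],1],[[0,0,0.1],[0,0,0],1],[[0,0,0],[0,0,0],1]]'; python3 to.py 4
```

```text
time: 4.08
tcp_pos: [0.545, 0.1338, 0.1352]
ee_rot: [-0.422, -3.113, 0.0]
force: [-0.4, 0.3, -0.4]
opening: 0.002
grip_force: 0.0
4.075 [0.545  0.1338 0.1352] [-0.3967  0.3181 -0.364 ] 0.0017414846833070515 yaw -0.2697573471566105 z [-0.0002 -0.0001 -1.    ]
tool shift cm [-0.1566  0.0086  0.218 ]
time: 4.58
tcp_pos: [0.545, 0.1338, 0.1332]
ee_rot: [-0.422, -3.113, 0.0]
force: [0.2, 0.4, -0.3]
opening: 0.003
grip_force: 0.0
4.575 [0.545  0.1338 0.1332] [ 0.2029  0.3818 -0.2518] 0.00304598320759048 yaw -0.2697509258330639 z [-0. -0. -1.]
tool shift cm [-0.156   0.0119  0.023 ]
```

```bash
python3 -m crank '[[[0,0,0.1],[0,0,0],1],[[0,0,0],[0,0,0],1]]' | sed -n 2,4p;  python3 -m crank '[[[0,0,0.05],[0,0,0],1],[[0,0,0],[0,0,0],1]]'| sed -n 2,4p
```

```text
tcp_pos: [0.545, 0.1338, 0.1325]
ee_rot: [0.422, 3.113, 0.0]
force: [-0.5, -0.8, 3.6]
tcp_pos: [0.545, 0.1339, 0.1319]
ee_rot: [0.422, 3.113, 0.0]
force: [-0.1, -0.3, 4.4]
```

```bash
python3 -m crank '[[[0,0,0],[0,0,0],1],[[0,0,0],[0,0,0],1]]' | sed -n 2,4p;  python3 -m crank '[[[0,0,0.05],[0,0,0],1],[[0,0,0],[0,0,0],1]]'| sed -n 2,4p; python3 -m crank '[[[0,0,0],[0,0,0],1],[[0,0,0],[0,0,0],1]]'| sed -n 2,4p; python3 -c "
from h import *
save('top','t3.png');print([d['score'] for d in cut_out('tray','top')])"
```

```text
tcp_pos: [0.545, 0.1338, 0.1318]
ee_rot: [0.423, 3.113, 0.0]
force: [-1.0, -0.6, 3.4]
tcp_pos: [0.545, 0.1338, 0.1313]
ee_rot: [0.423, 3.113, 0.0]
force: [-2.0, -0.1, 3.9]
tcp_pos: [0.545, 0.1338, 0.1312]
ee_rot: [0.422, 3.113, -0.0]
force: [-1.3, -0.5, 4.5]
[0.58]
```

```bash
for i in 1 2; do python3 -m crank '[[[0,0,0.05],[0,0,0],1],[[0,0,0],[0,0,0],1],[[0,0,0],[0,0,0],1]]' | sed -n '2p;4,5p'; done; python3 -c "
from h import *
s=read_state();print(s['opening'],s['force'],s['torque'])"
```

```text
tcp_pos: [0.545, 0.1338, 0.1308]
force: [-0.5, -0.2, 5.0]
opening: 0.0
tcp_pos: [0.545, 0.1338, 0.1303]
force: [-1.1, 0.0, 4.3]
opening: -0.004
-0.004337157579589011 [-1.07120414  0.04536739  4.31204951] [ 0.02144198  0.23213549 -0.00733997]
```

```bash
for i in 1 2 3; do python3 -m crank '[[[0,0,0.05],[0,0,0],1],[[0,0,0],[0,0,0],1],[[0,0,0],[0,0,0],1]]' | sed -n '2p;4,5p'; done; python3 -c "
from h import *
save('top','t4.png');a=cv2.imread('pics/t3.png')[100:300,180:400];b=cv2.imread('pics/t4.png')[100:300,180:400]
cv2.imwrite('pics/d.png',cv2.resize(np.hstack([a,b]),(800,364)))"
```

```text
tcp_pos: [0.545, 0.1338, 0.1298]
force: [-1.4, -1.2, 5.0]
opening: -0.006
tcp_pos: [0.545, 0.1338, 0.1293]
force: [-0.8, 0.4, 4.3]
opening: 0.001
tcp_pos: [0.545, 0.1338, 0.1287]
force: [0.6, -0.6, 2.7]
opening: 0.003
```

View pics/d.png

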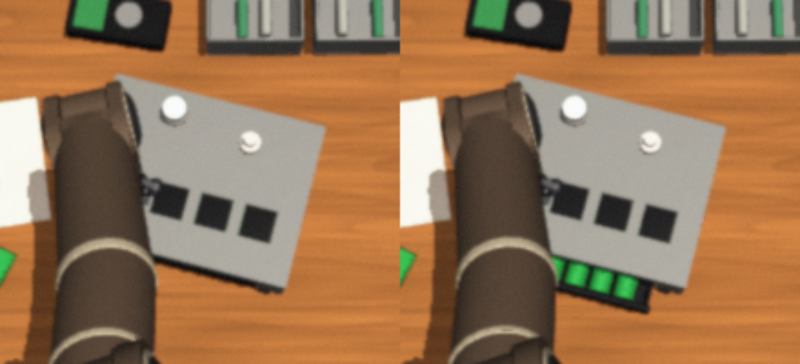

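In the right-hand crop the tray is out at the front of the case, with green cells at about (600,280), so cap 4 is the button. I'll hold briefly, then lift clear.

```bash
python3 -m crank '[[[0,0,0],[0,0,0],1],[[0,0,0],[0,0,0],1],[[0,0,0],[0,0,0],1],[[0,0,0],[0,0,0],1],[[0,0,-0.3],[0,0,0],1],[[0,0,-0.4],[0,0,0],1],[[0,0,-1],[0,0,0],1],[[0,0,-3],[0,0,0],1],[[0,0,-4],[0,0,0],1],[[0,0,-4],[0,0,0],1],[[0,0,0],[0,0,0],1],[[0,0,0],[0,0,0],1]]'
python3 -m crank '[[[2,5,0],[0,0,0],1],[[2,5,0],[0,0,0],1],[[2,5,0],[0,0,0],1],[[2,5,0],[0,0,0],1],[[2,5,0],[0,0,0],1],[[0,3,0],[0,0,0],1],[[0,0,0],[0,0,0],1],[[0,0,0],[0,0,0],1],[[0,0,0],[0,0,0],1],[[0,0,0],[0,0,0],1]]'
python3 -c "
from h import *
save('top','t5.png');a=cv2.imread('pics/t5.png')[70:290,150:480];cv2.imwrite('pics/e.png',cv2.resize(a,(800,533)))"
```

```text
time: 9.35
tcp_pos: [0.5445, 0.1337, 0.2557]
ee_rot: [-0.422, -3.113, 0.0]
force: [0.2, 0.7, -0.3]
opening: -0.002
grip_force: 0.0
time: 10.6
tcp_pos: [0.5236, 0.4293, 0.256]
ee_rot: [0.425, 3.113, 0.0]
force: [-0.3, -0.4, 0.5]
opening: 0.001
grip_force: 0.0
```

View pics/e.png

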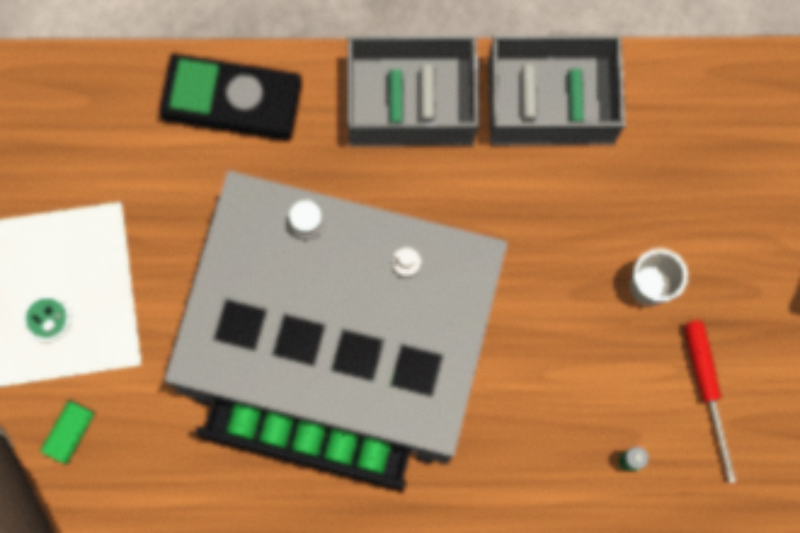

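The tray stands fully out at about (305,440), all four caps look alike again, the loose things are where they were, and the arm is clear.

```bash
python3 -c "
from cell import job_done
print(job_done())"
```

```text
the job is handed in; nothing more can be done
None
```

The first cap I felt, at y = +105 mm, was the release button. I pressed it with about 5 N at most, the tray sprang out, the button was let back up, and I handed the job in with the arm clear, the other caps untouched and the loose things where they were.

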